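# Knock the bench dogs flush

### The job

A frame is to be laid flat on the raised assembly board, so take the wooden mallet out from under the shelf and knock both round bench dogs down flush with the board's top: strike them with the mallet's face in brisk blows, never with the gripper. Leave the square stop standing as it is and the other things where they lie, then stand the mallet back on its face on the bench beside the board and let go.

Things in the scene. Friction and masses are not known exactly. Their poses are not given: they have to be found in the camera images.
- board: The assembly board, fixed to the bench: a hardwood slab 240 x 440 x 40 mm on two 40 mm battens, so its flat top is 80 mm above the bench. Origin: centre of its underside on the bench; x across its 240 mm, y along its 440 mm, z up. Two round dogs and one square stop stand in it, at places that swap from one start to the next; flat black discs are spare empty holes.
- dog_a (a joint): How far round dog A has been driven down, in m: 0 = standing 30 mm proud of the board, 0.030 = its top flush with the board. It starts 16 to 24 mm proud. A leaf spring in its side holds it by friction at whatever height it is left: it does not spring back, and it yields only above about 15 N (plus 12 N per m/s).
- dog_a_top (a point): Centre of the flat top of round dog A: an upright oak peg 30 mm in diameter and 78 mm long. The dog slides straight down into the board.
- dog_b (a joint): The same for round dog B, which fits tighter: it yields only above about 20 N.
- dog_b_top (a point): Centre of the flat top of round dog B, a peg of the same size and look as dog A.
- stop_top (a point): Centre of the flat top of the square stop, a 36 x 36 mm oak peg standing 14 to 22 mm proud of the board; it is not to be driven.
- shelf: Low riser shelf, fixed to the bench beside the board: a 200 x 260 x 20 mm board on two side panels 112 mm tall, its top 132 mm above the bench, open at front and back. Origin: centre of its underside on the bench; the front, out of which the mallet's handle sticks, is its -x edge at x = -100 mm; y along its 260 mm; panels at y = -121 and 121 mm, 18 mm thick.
- mallet: Joiner's hardwood mallet, 0.36 to 0.48 kg, standing on one of its two striking faces, head under the shelf, handle sticking out of its front by 95 to 120 mm. Origin: centre of that face; z up along the head. Head: 84 mm tall (z), 64 mm along the handle (x), 50 mm wide (y). The 64 x 50 mm face lands on the board when it is flush. Handle to -x. Centre of mass about x = -16, z = 42 mm.
- mallet_grip (a point): Middle of the mallet's handle where it is best held for striking (under the shelf at first), 55 mm from the head's axis and 42 mm above the face. Handle: a level flat-sided bar 20 mm wide (mallet's y), 28 mm tall, from the head (mallet x = -32 mm) out to x = -197 mm. Same axes as the mallet. Held far from the head, the mallet turns in the grip under a blow.
- dog_a_hole: Round dog A with its hole in the board. Origin: centre of the hole's mouth, level with the board's top, 80 mm above the bench; z up.
- dog_b_hole: Round dog B with its hole, likewise.
- stop_hole: The square stop with its hole, likewise.
- moulding: Offcut of dark picture moulding with a gilt edge, 200 x 46 x 25 mm, lying on the bench. Origin: centre of its underside, x along its length. Bystander.
- corner_protector: Blue plastic corner protector, an L of two 76 mm legs 26 mm wide and 20 mm tall, lying on the board. Origin: centre of the 76 mm square round it, at its underside. Bystander.
- spring_clamp: Nickel-plated spring clamp, 155 mm long, 70 mm over its handles, 26 mm tall, lying on the shelf. Origin: under its pivot, handles to -x. Bystander.
- sanding_stick: Cherry sanding stick, 170 x 26 x 12 mm, lying on the board. Origin: centre of its underside, x along its length. Bystander.
- glue_bottle: White glue bottle, 56 mm in diameter, 150 mm tall, standing on the bench. Origin: centre of its foot. Bystander.
- try_square: Try square lying on the bench: wooden stock 110 mm long (y) and 18 mm tall, steel blade out to x = 179 mm. Origin: under the centre of the stock. Bystander.
- brad_tin: Open metal tin, 76 mm in diameter, 45 mm tall, on the shelf. Origin: centre of its foot. Bystander.
Not all that is in view belongs to the job. What is shaped like the mallet but yellow is not meant.

How it is judged:
By the outcome, as a careful person would: the job done as asked, in the order asked, and still so for the second after the job is handed in, with the robot touching nothing.
It also fails if it takes over 61 s, if anything falls off the work surface, if the arm or the gripper's body presses on something with over 40 N, if the wrist force passes 120 N, or if a joint passes its speed limit or range.

### The arm

A 6-joint arm with a two-finger parallel gripper is mounted at the origin on the work surface. World frame = base frame: x ahead of the robot, y to its left, z up, the work surface at z = 0. Lengths are in m, angles in rad, forces in N, time in s.
With the tool pointing down it reaches from about 0.4 to 0.825 m from the base axis. Payload 7 kg.
Tool frame: the origin (TCP) lies on the centre line of the jaws, within the pads' length; the fingertips stand 22 mm ahead of it and the grasp point (between the pads) lies 3 mm ahead of it; z points along the fingers, y is the direction in which the jaws open and shut (so a half turn about z gives the same grasp; the last joint's range is limited). The gripper opens to 85 mm and grips with 20 to 120 N. Pads are 22 mm wide; open, the fingers measure 114 mm over their backs; the gripper's body (76 mm by 85 mm) begins 54 mm behind the grasp point. The pads swing forward as they close: fully open they stand 13 mm farther back than shut.
Start: joints at [-0.929, 0.359, 0.012, 0, -1.224, -0.288], TCP at [0.234, -0.633, 0.253] pointing down, gripper open.
Joint ranges: [-3.07, 3.07], [-1.43, 2.12], [-1.02, 1.25], [-3.03, 1.67], [-3.05, -0], [-3.03, 3.03]. Speed limits (rad/s): [2.39, 2.39, 3.01, 3.14, 3.14, 3.14].

### API

Orientations are given as a unit quaternion [x, y, z, w].
In Python, from rig import ctrl gives the robot as it stands.
- The arm moves only by the tool servo_tool, never from a script. Its argument "series" is a list that holds one entry, the list of rows, each a list of 7 numbers: the turn, a rotation vector about the world's x, y, z in degrees, then the shift along the world's x, y, z in cm, then the opening, from 0 (shut) to 1 (fully open). A call has 1 to 20 rows; each row is the pose to reach, as a shift and turn from the pose measured when the call began; what a row does not reach only later rows make up. A row lasts 1/12 s, in which the tool goes at most 41.7 mm and 7.16 degrees, less where a joint would pass 70% of its speed; a pose out of reach is approached as far as the arm can. A call with a gripper value outside its range is refused whole. The fingers move at their own pace and stop on an object; "newtons" is the grip in N (left out, the last holds). Time passes only in rows, so rows that repeat a pose let the fingers close. It gives the time, the measured TCP pose, the force and the opening at its end, in the units of the state.
- ctrl.get_state(): the state, without advancing time (a new reading comes with each control period).
- ctrl.capture(name): name is "side" or "top" or "wrist"; returns the picture (384x512x3 uint8, red, green, blue); there is no depth.
- ctrl.get_calibration(name): a dict with "vfov" (degrees; the focal length in pixels is half the picture's height over the tangent of half this angle, whatever the lens; pixels are square), "cx", "cy" (the principal point, pixels), "dist" ([k1, k2, p1, p2, k3] as OpenCV has them; the pictures are not rectified), "R" (3x3) and "t" (3): a world point X has camera coordinates R X + t. Camera axes: x right, y down, z forward; pixel columns grow to the right and rows downward; lengths in m; the calibration is good to about 2 mm. A picture is of the moment at which its call begins: read the wrist's pose just before it. get_calibration takes no time and is no camera call; for the wrist camera it gives the pose at the moment of the call.
- ctrl.hand_in(): hands the job in, once; it reports no verdict.
Trained networks look in the newest picture that a camera, given by its name, has taken for a name from the list of things; names that differ only in an ending like _2 or _b are one class to them, and where a whole thing is asked for, a point or a joint stands for the part that bears it (a point fixed in the world has none). Each returns a list of dicts, best first, with "conf" (0 to 1); they miss things now and then, are a little off and sometimes report something else, mostly with a low value. They report only what shows in the picture. A call takes as long as a camera call. They do not tell look-alikes from the thing itself.
- ctrl.spot_in(camera, label): "bbox" ([left, top, width, height] in pixels, round what is visible of it).
- ctrl.trace(camera, label): "mask" (384x512 bool, what is visible of it) and "bbox" ([left, top, width, height] in pixels, round what is visible of it).
- ctrl.mark_of(camera, label): "centre" ([column, row] in pixels: a listed point, or the origin of a listed thing).
The state is a dict: "clock": time; "q": joint angles; "qd": joint speeds; "joint_torque": joint torques, N m; "position": TCP position; "eef_rot": TCP orientation; "force": force on the tool from outside, world axes, zero at the start; "wrist_torque": the same for the moment, N m; "grip_width": finger opening in m.
Only numpy, scipy, OpenCV 4.12 (cv2) and the standard library are available. Lean on these libraries where they do the work, as an engineer would, in place of code of your own. Each camera call takes 0.05 s, during which the arm holds its last target. There are 200 camera calls.

## Working session

There is one attempt and no reset: what is moved stays moved. The work goes in short steps, Python scripts to look and compute and a tool call to move; the robot and the scene stay as the last step left them, time stands still between calls to the robot, and variables do not carry over. Pictures are saved under pics/ and viewed, about 8 in all and at most 12, crops included, and the job is handed in when it is done.

Besides the shell and the picture viewer there is one more tool, called as a command line: name --argument value ..., lists and objects as JSON in quotes. servo_tool: Moves the arm, as the interface text tells. Its arguments: {"type":"object","properties":{"series":{"type":"array"},"newtons":{"type":"number"}},"required":["series"]}

```bash
ls; mkdir -p pics
python3 - <<'E'
from rig import ctrl
import cv2,numpy as np
s=ctrl.get_state();print({k:np.round(v,3).tolist() for k,v in s.items()})
ims=[]
for c in("side","top"):
    im=ctrl.capture(c);cv2.imwrite(f"pics/{c}0.png",im[:,:,::-1]);
    k=ctrl.get_calibration(c);print(c,k["vfov"],-np.array(k["R"]).T@k["t"],np.round(k["R"],2).tolist())
    for l in("mallet","mallet_grip","dog_a_top","stop_top","board","shelf","dog_a_hole","stop_hole","corner_protector","sanding_stick","glue_bottle","try_square","moulding"):
        print(c,l,[(round(float(r["conf"]),2),np.round(r["centre"]).tolist()) for r in ctrl.mark_of(c,l)])
E
```

```text
pics
{'clock': 0.0, 'q': [-0.929, 0.359, 0.011, -0.0, -1.224, -0.288], 'qd': [-0.0, 0.0, -0.001, -0.001, -0.0, -0.001], 'joint_torque': [0.001, -58.332, 29.342, 6.937, -0.006, -0.0], 'position': [0.234, -0.633, 0.252], 'eef_rot': [-0.176, 0.984, 0.001, -0.0], 'force': [-0.634, 0.259, -0.596], 'wrist_torque': [-0.016, 0.02, 0.011], 'grip_width': 0.086}
side 53.898697690274886 [ 0.37065346 -0.70983816  0.70783544] [[0.99, -0.12, -0.01], [-0.08, -0.59, -0.8], [0.09, 0.8, -0.6]]
side mallet []
side mallet_grip []
side dog_a_top [(0.47, [314.0, 326.0])]
side stop_top [(0.63, [270.0, 228.0])]
side board [(0.63, [302.0, 292.0]), (0.24, [264.0, 229.0])]
side shelf []
side dog_a_hole [(0.61, [312.0, 328.0])]
side stop_hole [(0.57, [265.0, 231.0])]
side corner_protector [(0.64, [288.0, 277.0])]
side sanding_stick [(0.66, [326.0, 217.0])]
side glue_bottle []
side try_square []
side moulding [(0.72, [377.0, 280.0])]
top 54.82475596211031 [0.39812794 0.06429701 1.06839518] [[0.02, -1.0, 0.01], [-1.0, -0.02, -0.08], [0.08, -0.0, -1.0]]
top mallet [(0.65, [192.0, 302.0])]
top mallet_grip [(0.9, [124.0, 173.0]), (0.63, [168.0, 304.0])]
top dog_a_top [(0.67, [396.0, 192.0])]
top stop_top [(0.54, [290.0, 204.0]), (0.51, [290.0, 203.0]), (0.4, [389.0, 190.0])]
top board [(0.79, [331.0, 186.0])]
top shelf [(0.74, [114.0, 156.0])]
top dog_a_hole [(0.47, [389.0, 188.0])]
top stop_hole [(0.52, [287.0, 204.0])]
top corner_protector [(0.92, [342.0, 196.0])]
top sanding_stick [(0.66, [283.0, 151.0])]
top glue_bottle [(0.55, [118.0, 253.0]), (0.16, [342.0, 196.0])]
top try_square [(0.22, [118.0, 256.0])]
top moulding [(0.87, [330.0, 126.0])]
```

Run:
```python
import cv2,numpy as np
a=cv2.imread("pics/side0.png");b=cv2.imread("pics/top0.png")
cv2.imwrite("pics/top0x.png",cv2.resize(b,(800,600),interpolation=cv2.INTER_CUBIC))
cv2.imwrite("pics/side0x.png",cv2.resize(a,(800,600),interpolation=cv2.INTER_CUBIC))
```

```text
(no output)
```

View pics/top0x.png

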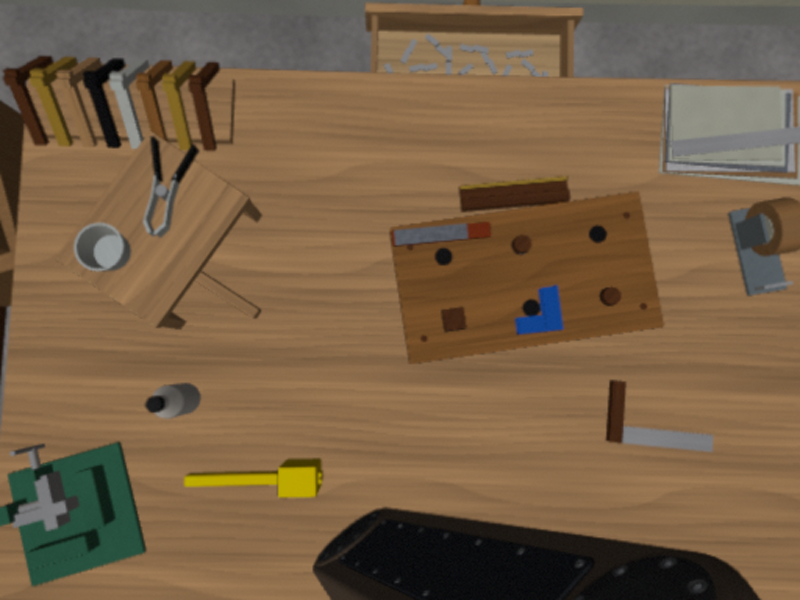

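View pics/side0x.png

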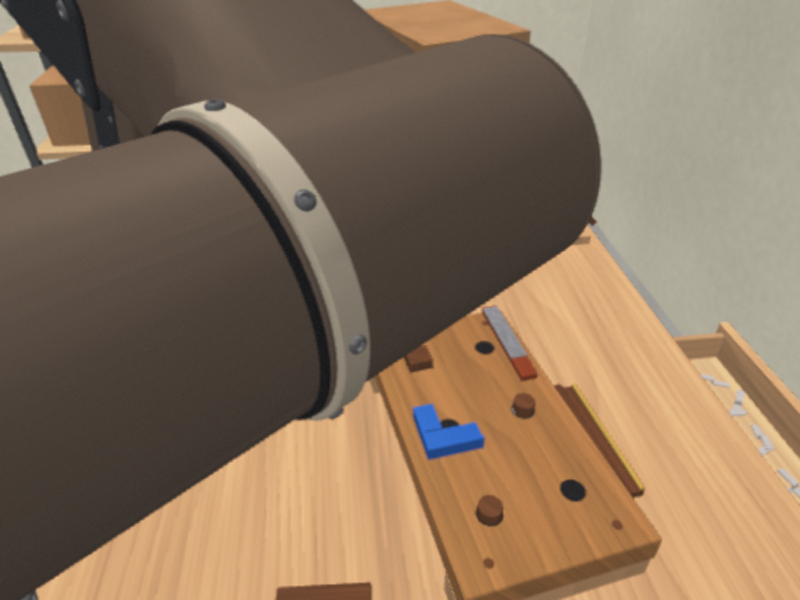

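Top picture (800x600): the mallet's handle sticks out of the shelf front from (202,272) to (258,315), and the yellow look-alike lies at (250,480). The round dogs are at (521,244) and (610,296), and the square stop is at (454,319). The handle under the shelf fits the description because it is wooden with its head under the shelf. I'll confirm that in a crop and measure.

```bash
cat > h.py <<'E'
from rig import ctrl
import cv2,numpy as np
def K(c):
    k=ctrl.get_calibration(c);f=192/np.tan(np.radians(k["vfov"]/2))
    return np.array([[f,0,k["cx"]],[0,f,k["cy"]],[0,0,1]]),np.array(k["dist"]),np.array(k["R"]),np.array(k["t"])
def ray(c,uv,z,cal=None):
    M,d,R,t=cal or K(c)
    n=cv2.undistortPoints(np.array(uv,float).reshape(-1,1,2),M,d).reshape(-1,2)
    D=np.c_[n,np.ones(len(n))]@R; o=-R.T@t
    z=np.broadcast_to(z,len(D))
    return o+D*((z-o[2])/D[:,2])[:,None]
def proj(c,X,cal=None):
    M,d,R,t=cal or K(c)
    return cv2.projectPoints(np.array(X,float).reshape(-1,1,3),cv2.Rodrigues(R)[0],t,M,d)[0].reshape(-1,2)
E
python3 - <<'E'
from h import *
b=cv2.imread("pics/top0.png")
A=cv2.resize(b[80:220,30:180],None,fx=4,fy=4,interpolation=cv2.INTER_CUBIC)   # 600x560
cv2.imwrite("pics/c1.png",A)
B=cv2.resize(b[110:240,245:430],None,fx=4.3,fy=4.3,interpolation=cv2.INTER_CUBIC);cv2.imwrite("pics/c2.png",B)
s=1.5625
print("dogs",ray("top",[[521/s,244/s],[610/s,296/s]],.10),"stop",ray("top",[[454/s,319/s]],.1))
print("board corners",ray("top",np.array([[390,229],[638,192],[663,326],[409,363]])/s,.08))
print("shelf corners",ray("top",np.array([[146,138],[248,197],[158,325],[62,262]])/s,.132))
print("handle end",ray("top",np.array([[258,315]])/s,.056))
E
```

```text
dogs [[ 0.5997465  -0.16362884  0.1       ]
 [ 0.51459195 -0.31328032  0.1       ]] stop [[ 0.46951811 -0.05189677  0.1       ]]
board corners [[ 0.62481056  0.05895633  0.08      ]
 [ 0.70003694 -0.37056649  0.08      ]
 [ 0.46762637 -0.41042302  0.08      ]
 [ 0.39409018  0.02126828  0.08      ]]
shelf corners [[0.75443264 0.46531192 0.132     ]
 [0.66023483 0.29401747 0.132     ]
 [0.4460799  0.42919974 0.132     ]
 [0.54441807 0.58814056 0.132     ]]
handle end [[0.47156636 0.28633107 0.056     ]]
```

View pics/c1.png

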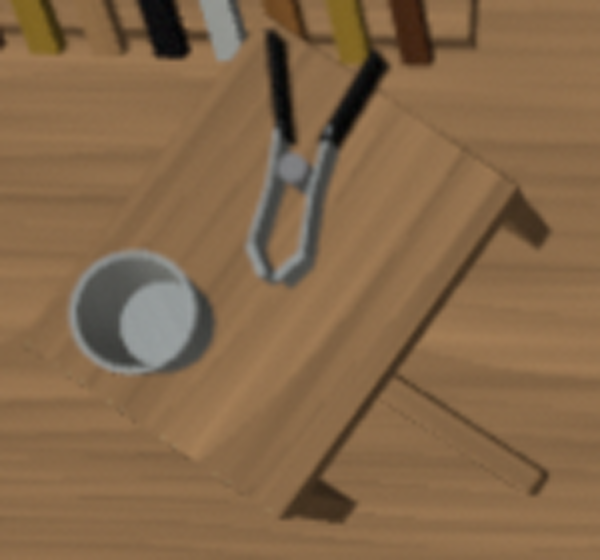

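View pics/c2.png

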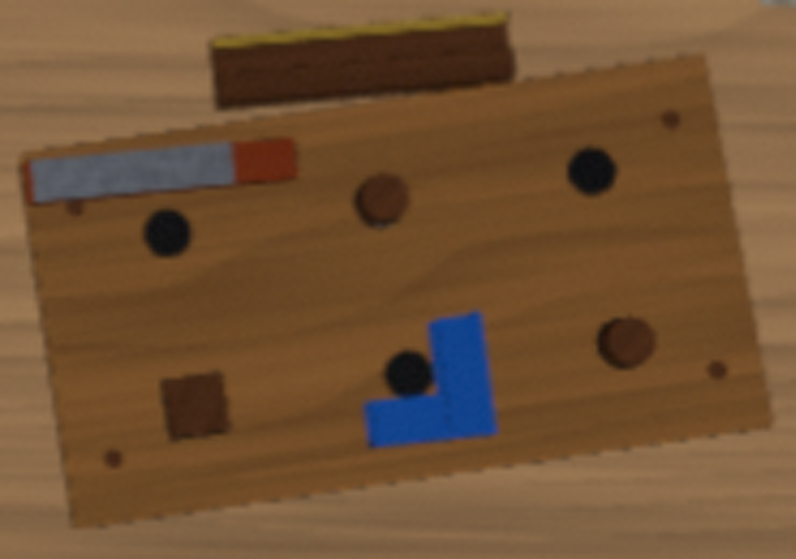

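Crops: in c1 the wooden handle (tip at (538,480) in the crop) comes from under the shelf, so this is the mallet meant. In c2 the round dogs are at (382,198) and (627,342). The square stop is at (195,405), the black discs are empty holes and the blue L is at (440,390). Next I'll refine the numbers.

Run:
```python
from h import *
c=lambda p:np.array(p,float)/4+[30-.375,80-.375]
U=ray("top",c([[393,377],[541,469]]),.056);L=ray("top",c([[385,400],[525,489]]),.056)
d=(U[0]-U[1]+L[0]-L[1])[:2];print("yaw",np.degrees(np.arctan2(d[1],d[0])),"end",(U[1]+L[1])/2,"w",np.linalg.norm(U[1]-L[1]))
for r in ctrl.mark_of("top","mallet_grip")[:1]:print(r["conf"],ray("top",[r["centre"]],.042))
c=lambda p:np.array(p,float)/4.3+[245-.38,110-.38]
print("dogs",ray("top",c([[384,196],[629,341]]),.099),"stop",ray("top",c([[195,405]]),.1))
print("protector",ray("top",c([[430,322],[482,312],[495,435],[370,446],[365,402]]),.1))
print("bottle",ray("top",[[165/1.5625,402/1.5625]],.1),"yellow",ray("top",np.array([[185,480],[322,480]])/1.5625,.04))
```

```text
yaw 59.31129572540434 end [0.47752753 0.29270184 0.056     ] w 0.017374587011730457
0.9 [[0.5487998  0.40800653 0.042     ]]
dogs [[ 0.60256016 -0.16512684  0.099     ]
 [ 0.51611266 -0.31498563  0.099     ]] stop [[ 0.47041155 -0.0503336   0.1       ]]
protector [[ 0.52482292 -0.19340321  0.1       ]
 [ 0.53174249 -0.2251534   0.1       ]
 [ 0.45650772 -0.23297403  0.1       ]
 [ 0.44796355 -0.15710367  0.1       ]
 [ 0.47474048 -0.15393562  0.1       ]]
bottle [[0.32111785 0.42286801 0.1       ]] yellow [[0.18385418 0.40285607 0.04      ]
 [0.18830225 0.16652604 0.04      ]]
```

servo_tool --series '[[[0, 0, 7, 2.5, 4, 0, 1], [0, 0, 14, 5, 8, 0, 1], [0, 0, 21, 8, 12, 0, 1], [0, 0, 28, 11, 16, 0, 1], [0, 0, 35, 14, 20, 0, 1], [0, 0, 42, 17, 24, 0, 1], [0, 0, 49, 20, 28, 0, 1], [0, 0, 56, 22, 32, 0, 1], [0, 0, 63, 24, 36, 0, 1], [0, 0, 70, 25, 40, 0, 1], [0, 0, 77, 26, 44, 0, 1], [0, 0, 84, 26, 48, 0, 1], [0, 0, 91, 26, 52, 0, 1], [0, 0, 98, 26, 56, 0, 1], [0, 0, 105, 26, 60, 0, 1], [0, 0, 112, 26, 64, 0, 1], [0, 0, 119, 26, 68, 0, 1], [0, 0, 126, 25, 72, 0, 1], [0, 0, 133, 25, 76, 0, 1], [0, 0, 140, 24, 80, 0, 1]]]' --newtons 60

```text
clock: 3.12
position: [0.4797, 0.129, 0.2537]
eef_rot: [0.986, -0.168, 0.0, -0.0]
force: [1.5, 0.7, -0.4]
grip_width: 0.0852
```

servo_tool --series '[[[0, 0, 7, 0, 2, 0, 1], [0, 0, 14, 0, 4, 0, 1], [0, 0, 21, 0, 6, 0, 1], [0, 0, 28, 0.5, 8, 0, 1], [0, 0, 35, 1, 10, 0, 1], [0, 0, 42, 1, 12, 0, 1], [0, 0, 49, 1.5, 14, 0, 1], [0, 0, 56, 2, 16, 0, 1], [0, 0, 63, 2, 18, 0, 1], [0, 0, 70, 2.3, 20, 0, 1], [0, 0, 77.5, 2.3, 20.5, 0, 1], [0, 0, 77.5, 2.3, 20.5, 0, 1], [0, 0, 77.5, 2.3, 20.5, 0, 1]]]'

```text
clock: 4.2
position: [0.5025, 0.334, 0.2534]
eef_rot: [0.875, 0.485, -0.0, -0.0]
force: [0.2, -0.5, 0.2]
grip_width: 0.0853
```

Run:
```python
from h import *
k=K("wrist");im=ctrl.capture("wrist");s=ctrl.get_state();print(s["position"],s["eef_rot"],s["clock"],s["q"])
for p in [(.4775,.2927,.056),(.5025,.334,.056),(s["position"][0],s["position"][1],.056)]:
    q=proj("wrist",[p],k)[0];print(q);cv2.circle(im,tuple(int(v) for v in q),3,(255,0,0),1)
for r in ctrl.mark_of("wrist","mallet_grip"):print(r["conf"],r["centre"],ray("wrist",[r["centre"]],.042,k))
cv2.imwrite("pics/w1.png",im[:,:,::-1])
```

```text
[0.50252777 0.33357954 0.25363712] [ 8.75066171e-01  4.84003094e-01 -1.68414266e-05 -4.47654157e-04] 4.25 [ 9.09110862e-01  2.41347043e-01 -1.52412919e-01 -9.05950473e-04
 -1.17671563e+00  1.67248044e+00]
[254.98172065 210.68612912]
[254.39556237 170.70045776]
[254.61556349 170.99662906]
```

View pics/w1.png

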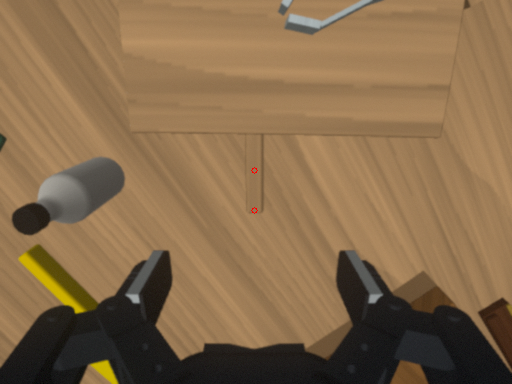

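The wrist view shows the handle running from (255,135) to (255,212), centred under the jaws, and the projected points lie on it. I'll descend, grip and drag.

servo_tool --series '[[[0, 0, 0, 0, 0, -4, 1], [0, 0, 0, 0, 0, -8, 1], [0, 0, 0, 0, 0, -12, 1], [0, 0, 0, 0, 0, -16, 1], [0, 0, 0, 0, 0, -19, 1], [0, 0, 0, 0, 0, -20.9, 1], [0, 0, 0, 0, 0, -20.9, 1], [0, 0, 0, 0, 0, -20.9, 0], [0, 0, 0, 0, 0, -20.9, 0], [0, 0, 0, 0, 0, -20.9, 0], [0, 0, 0, 0, 0, -20.9, 0], [0, 0, 0, 0, 0, -20.9, 0], [0, 0, 0, 0, 0, -20.9, 0], [0, 0, 0, 0, 0, -20.9, 0], [0, 0, 0, 0, 0, -20.9, 0], [0, 0, 0, 0, 0, -20.9, 0]]]'

```text
clock: 5.63
position: [0.5028, 0.3337, 0.0455]
eef_rot: [0.875, 0.484, 0.001, -0.001]
force: [-2.7, -0.5, 7.0]
grip_width: 0.0194
```

servo_tool --series '[[[0, 0, 0, -0.5, -0.8, 0, 0], [0, 0, 0, -1.2, -2, 0, 0], [0, 0, 0, -2, -3.3, 0, 0], [0, 0, 0, -2.8, -4.6, 0, 0], [0, 0, 0, -3.6, -5.9, 0, 0], [0, 0, 0, -4.4, -7.2, 0, 0], [0, 0, 0, -5.2, -8.5, 0, 0], [0, 0, 0, -6, -9.8, 0, 0], [0, 0, 0, -6.8, -11.1, 0, 0], [0, 0, 0, -7.4, -12.1, 0, 0], [0, 0, 0, -7.8, -12.8, 0, 0], [0, 0, 0, -7.8, -12.8, 0, 0], [0, 0, 0, -7.8, -12.8, 0, 0.6], [0, 0, 0, -7.8, -12.8, 0, 1], [0, 0, 0, -7.8, -12.8, 0, 1], [0, 0, 0, -7.8, -12.8, 0, 1], [0, 0, 0, -7.8, -12.8, 4, 1], [0, 0, 0, -7.8, -12.8, 8, 1], [0, 0, 0, -7.8, -12.8, 12, 1], [0, 0, 0, -7.8, -12.8, 14, 1]]]'

```text
clock: 7.3
position: [0.4261, 0.2068, 0.1899]
eef_rot: [0.875, 0.485, 0.003, -0.001]
force: [0.0, 0.6, -0.3]
grip_width: 0.0853
```

Run:
```python
from h import *
k=K("wrist");im=ctrl.capture("wrist");s=ctrl.get_state();print(s["position"],s["eef_rot"],s["clock"])
for l in("mallet_grip","mallet"):
  for r in ctrl.mark_of("wrist",l):print(l,r["conf"],r["centre"],ray("wrist",[r["centre"]],.042 if l!="mallet" else 0,k))
u=np.array([.522,.853]);e=np.array([.4775,.2927])-.15*u
for a in(0,.05,.142,.197):
    p=e+a*u;q=proj("wrist",[(*p,.056 if a<.15 else .084)],k)[0];print(a,p,q);cv2.circle(im,tuple(int(v) for v in q),3,(255,0,0),1)
cv2.imwrite("pics/w2.png",im[:,:,::-1])
```

```text
[0.42725382 0.20774315 0.19231516] [ 0.87462907  0.48476459  0.00503927 -0.00137102] 7.35
mallet_grip 0.96 [249.7, 88.5] [[0.46914213 0.28296175 0.042     ]]
mallet_grip 0.86 [47.7, 254.1] [[0.19636028 0.258737   0.042     ]]
mallet 0.86 [251.0, 30.0] [[0.49902073 0.3288845  0.        ]]
mallet 0.68 [98.3, 268.4] [[0.19613474 0.20678762 0.        ]]
0 [0.3992  0.16475] [253.66964403 237.94631785]
0.05 [0.4253 0.2074] [253.11426302 188.80463628]
0.142 [0.473324 0.285876] [251.91419137  82.11149206]
0.197 [0.502034 0.332791] [250.79650326  -3.90646998]
```

View pics/w2.png

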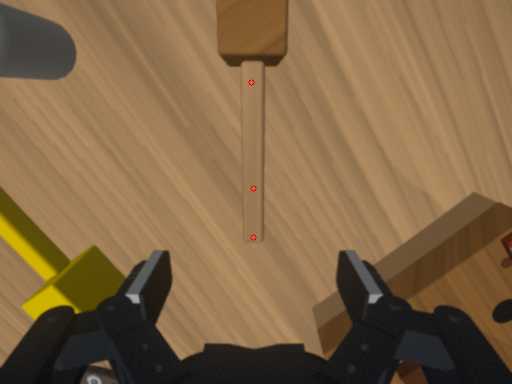

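servo_tool --series '[[[0, 0, 0, 2.2, 3.8, 0, 1], [0, 0, 0, 4.4, 7.7, -2, 1], [0, 0, 0, 4.4, 7.7, -6, 1], [0, 0, 0, 4.4, 7.7, -10, 1], [0, 0, 0, 4.4, 7.7, -13, 1], [0, 0, 0, 4.4, 7.7, -14.7, 1], [0, 0, 0, 4.4, 7.7, -14.7, 1], [0, 0, 0, 4.4, 7.7, -14.7, 0], [0, 0, 0, 4.4, 7.7, -14.7, 0], [0, 0, 0, 4.4, 7.7, -14.7, 0], [0, 0, 0, 4.4, 7.7, -14.7, 0], [0, 0, 0, 4.4, 7.7, -14.7, 0], [0, 0, 0, 4.4, 7.7, -14.7, 0], [0, 0, 0, 4.4, 7.7, -14.7, 0], [0, 0, 0, 4.4, 7.7, -14.7, 0], [0, 0, 0, 4.4, 7.7, -14.7, 0]]]' --newtons 120

```text
clock: 8.78
position: [0.4701, 0.2841, 0.0418]
eef_rot: [0.875, 0.484, 0.004, -0.002]
force: [-1.2, -1.1, 7.1]
grip_width: 0.0188
```

servo_tool --series '[[[0, 0, 0, 0, 0, 2, 0], [0, 0, 0, 0, 0, 5, 0], [0, 0, 0, 0, 0, 9, 0], [0, 0, 0, 0, 0, 13, 0], [0, 0, 0, 0, 0, 16, 0], [0, 0, 0, 0, 0, 17.8, 0], [0, 0, -7, 0.6, -2.5, 17.8, 0], [0, 0, -14, 1.2, -5, 17.8, 0], [0, 0, -21, 1.8, -7.5, 17.8, 0], [0, 0, -28, 2.5, -10, 17.8, 0], [0, 0, -35, 3.1, -12.5, 17.8, 0], [0, 0, -42, 3.7, -15, 17.8, 0], [0, 0, -49, 4.3, -17.5, 17.8, 0], [0, 0, -56, 5, -20, 17.8, 0], [0, 0, -63, 5.6, -22.5, 17.8, 0], [0, 0, -70, 6.2, -25, 17.8, 0], [0, 0, -77, 6.8, -27.5, 17.8, 0], [0, 0, -84, 7.5, -30, 17.8, 0], [0, 0, -91, 8.1, -32.5, 17.8, 0]]]'

```text
clock: 10.37
position: [0.5505, -0.0421, 0.2196]
eef_rot: [0.958, -0.287, 0.003, 0.001]
force: [-0.2, -0.2, -3.6]
grip_width: 0.019
```

servo_tool --series '[[[0, 0, -7, 0.6, -2, 0, 0], [0, 0, -14, 1.2, -4, 0, 0], [0, 0, -20, 2, -6, 0, 0], [0, 0, -24, 2.2, -7, 0, 0], [0, 0, -24, 2.2, -7, 0, 0], [0, 0, -24, 2.2, -7, 0, 0]]]'

```text
clock: 10.87
position: [0.5717, -0.1125, 0.219]
eef_rot: [0.877, -0.48, 0.002, 0.002]
force: [-0.0, 0.4, -4.6]
grip_width: 0.019
```

Run:
```python
from h import *
s=ctrl.get_state();print({a:np.round(s[a],3).tolist() for a in("clock","position","eef_rot","force","wrist_torque","q")})
b=ctrl.capture("top");w=ctrl.capture("wrist");sd=ctrl.capture("side")
o=np.hstack([cv2.resize(w,(400,300)),cv2.resize(sd,(400,300))]);o2=cv2.resize(b[70:230,215:425],(800,610))[:300*2]
o2=cv2.resize(b[90:240,245:445],(400,300));o=np.vstack([o,np.hstack([o2,o2*0])])
cv2.imwrite("pics/m3.png",o[:,:,::-1])
```

```text
{'clock': 10.867, 'position': [0.572, -0.113, 0.219], 'eef_rot': [0.877, -0.48, 0.002, 0.002], 'force': [-0.045, 0.403, -4.601], 'wrist_torque': [0.219, 0.05, -0.005], 'q': [0.145, 0.231, -0.251, 0.007, -1.087, 0.421]}
```

View pics/m3.png

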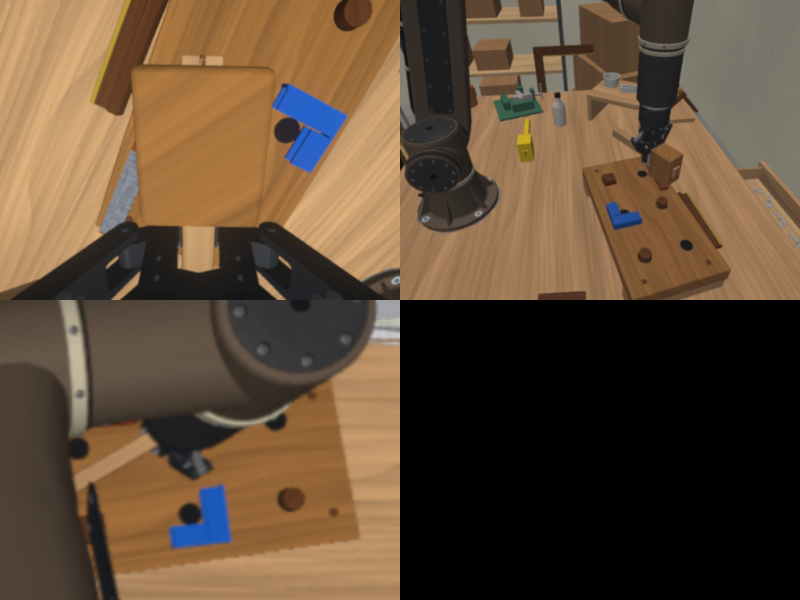

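The mallet is held level, the bystanders are undisturbed and the side view is clear. I'll triangulate the dog tops from side and top.

Run:
```python
from h import *
from scipy.optimize import least_squares
T,S=K("top"),K("side");s=800/512
c=lambda p:np.array(p,float)/4.3+[245-.38,110-.38]
for n,t,q in(("d1",(384,196),(524.5,400)),("d2",(629,341),(490,506))):
    t=c([t])[0];q=np.array(q)/s
    r=least_squares(lambda X:np.r_[proj("top",[X],T)[0]-t,proj("side",[X],S)[0]-q],[.55,-.2,.1]);print(n,r.x,r.fun)
for r in ctrl.mark_of("side","dog_a_top"):print(r["conf"],np.array(r["centre"])*s)
```

```text
d1 [ 0.6048166  -0.16613578  0.09583197] [ 0.10089136 -0.58670762 -0.4744521   0.08989648]
d2 [ 0.51866644 -0.31816282  0.09147131] [ 0.08291304 -0.61205872 -0.42039044  0.06219948]
0.82 [490.15625 507.1875 ]
0.74 [472.96875 453.28125]
```

servo_tool --series '[[[0, 0, 0, 0.1, -0.5, -2, 0], [0, 0, 0, 0.1, -0.5, -4, 0], [0, 0, 0, 0.1, -0.5, -5, 0], [0, 0, 0, 0.1, -0.5, -5, 0], [0, 0, 0, 0.1, -0.5, -9, 0], [0, 0, 0, 0.1, -0.5, -9, 0]]]'

```text
clock: 11.57
position: [0.5735, -0.1159, 0.1276]
eef_rot: [0.878, -0.479, 0.003, 0.002]
force: [-0.9, 0.8, -4.8]
grip_width: 0.0186
```

Run:
```python
from h import *
s=ctrl.get_state();print({a:np.round(s[a],4).tolist() for a in("clock","position","eef_rot","force","wrist_torque","grip_width")})
```

```text
{'clock': 11.5667, 'position': [0.5735, -0.1159, 0.1276], 'eef_rot': [0.8779, -0.4789, 0.0028, 0.002], 'force': [-0.8625, 0.7636, -4.8187], 'wrist_torque': [0.1368, 0.2928, 0.0229], 'grip_width': 0.0186}
```

servo_tool --series '[[[0, 0, 0, 0, -0.2, 3.5, 0], [0, 0, 0, 0, -0.2, 3.5, 0], [0, 0, 0, 0, -0.2, -0.5, 0], [0, 0, 0, 0, -0.2, -0.7, 0], [0, 0, 0, 0, -0.2, -0.7, 0]]]'

```text
clock: 11.98
position: [0.5741, -0.1177, 0.1219]
eef_rot: [0.878, -0.478, 0.003, 0.002]
force: [-1.1, -0.6, -4.4]
grip_width: 0.019
```

Run:
```python
from h import *
s=ctrl.get_state();print({a:np.round(s[a],4).tolist() for a in("clock","position","eef_rot","force","wrist_torque","grip_width")})
sd=ctrl.capture("side");p=proj("side",[(.6035,-.1655,.08)])[0];print(p)
u,v=p.astype(int);o=cv2.resize(sd[v-70:v+50,u-80:u+80],(800,600),interpolation=cv2.INTER_CUBIC)
cv2.imwrite("pics/s4.png",o[:,:,::-1])
```

```text
{'clock': 11.9833, 'position': [0.5741, -0.1177, 0.1219], 'eef_rot': [0.8781, -0.4784, 0.003, 0.0022], 'force': [-1.0639, -0.572, -4.4346], 'wrist_torque': [0.175, 0.1936, -0.0041], 'grip_width': 0.019}
[333.7019318  260.94398171]
```

View pics/s4.png

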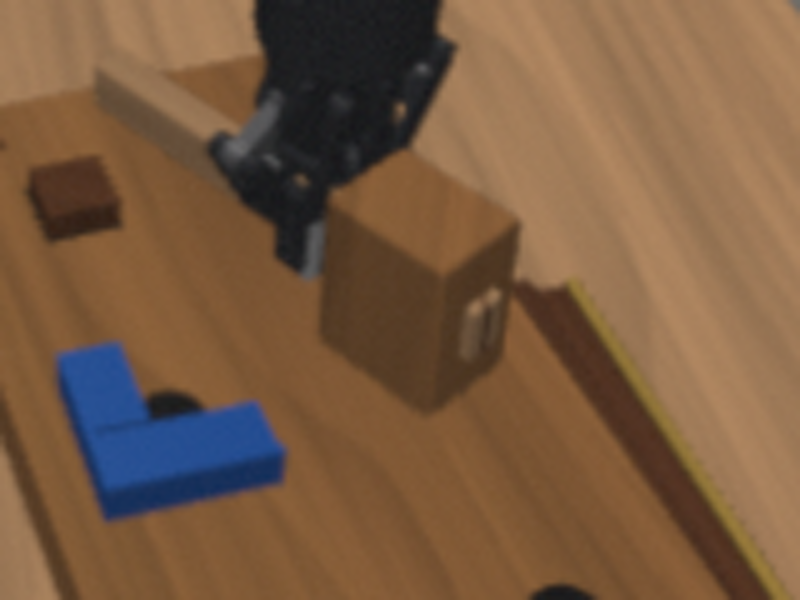

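Face is down at the board, level. One more short blow to seat the dog, then I'll lift and check.

servo_tool --series '[[[0, 0, 0, 0, 0, 2.5, 0], [0, 0, 0, 0, 0, 2.5, 0], [0, 0, 0, 0, 0, 0, 0], [0, 0, 0, 0, 0, -0.2, 0], [0, 0, 0, 0, 0, -0.2, 0]]]'

```text
clock: 12.45
position: [0.5739, -0.1176, 0.121]
eef_rot: [0.878, -0.478, 0.003, 0.002]
force: [0.1, -0.0, -3.0]
grip_width: 0.0184
```

servo_tool --series '[[[0, 0, 0, 0, 0, 3, 0], [0, 0, 0, 0, 0, 3, 0], [0, 0, 0, 0, 0, -0.2, 0], [0, 0, 0, 0, 0, -0.4, 0], [0, 0, 0, 0, 0, -0.4, 0]]]'

```text
clock: 12.87
position: [0.5734, -0.1177, 0.1171]
eef_rot: [0.878, -0.478, 0.002, 0.003]
force: [5.2, 2.0, 0.4]
grip_width: 0.0184
```

servo_tool --series '[[[0, 0, 0, 0, 0, 3, 0], [0, 0, 0, 0, 0, 7, 0], [0, 0, 0, 0, 0, 10, 0], [0, 0, 7, -2, -3, 10, 0], [0, 0, 14, -4, -6, 10, 0], [0, 0, 21, -6, -9.5, 10, 0], [0, 0, 28, -8, -13, 10, 0], [0, 0, 35, -10, -16, 10, 0], [0, 0, 37.5, -10.9, -17.9, 10, 0], [0, 0, 37.5, -10.9, -17.9, 10, 0], [0, 0, 37.5, -10.9, -17.9, 10, 0]]]'

```text
clock: 13.78
position: [0.4626, -0.2977, 0.2173]
eef_rot: [0.985, -0.172, 0.002, 0.002]
force: [-0.6, 0.5, -4.1]
grip_width: 0.0188
```

Run:
```python
from h import *
s=ctrl.get_state();print({a:np.round(s[a],4).tolist() for a in("clock","position","eef_rot","force","wrist_torque","grip_width")})
S=ctrl.capture("side");Tp=ctrl.capture("top");w=ctrl.capture("wrist")
p=proj("side",[(.6035,-.1655,.08)])[0];u,v=p.astype(int);a=cv2.resize(S[v-45:v+45,u-60:u+60],(400,300),interpolation=cv2.INTER_CUBIC)
p=proj("top",[(.6035,-.1655,.08)])[0];u,v=p.astype(int);b=cv2.resize(Tp[v-45:v+45,u-60:u+60],(400,300),interpolation=cv2.INTER_CUBIC)
o=np.vstack([np.hstack([a,b]),np.hstack([cv2.resize(w,(400,300)),cv2.resize(S,(400,300))])])
cv2.imwrite("pics/m5.png",o[:,:,::-1]);cv2.imwrite("pics/S5.png",S[:,:,::-1])
```

```text
{'clock': 13.7833, 'position': [0.4626, -0.2977, 0.2173], 'eef_rot': [0.985, -0.1723, 0.002, 0.0018], 'force': [-0.6239, 0.4977, -4.1074], 'wrist_torque': [0.0585, 0.1425, 0.058], 'grip_width': 0.0188}
```

View pics/m5.png

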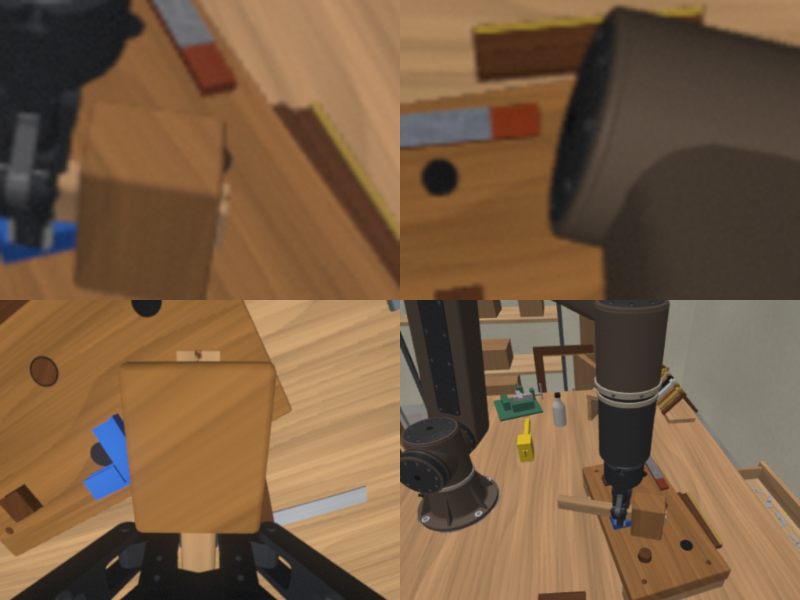

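```bash
cat >> h.py <<'E'
from scipy.optimize import least_squares
from scipy.spatial.transform import Rotation as Ro
def fit(px,pos,quat,cal):
    # px: head-top corners in wrist image: front-left, front-right, near-right, near-left
    R=Ro.from_quat(quat).as_matrix(); R0=np.array([[0,-1,0],[-1,0,0],[0,0,-1.]]) # mallet axes nominal: x,y,z
    y=-R[:,1]; 
    x=np.cross(y,[0,0,1]);x/=np.linalg.norm(x);B=np.c_[x,np.cross([0,0,1],x),[0,0,1]]
    C=np.array([[.032,.025,.084],[.032,-.025,.084],[-.032,-.025,.084],[-.032,.025,.084]])
    def W(p): return np.array(pos)+(Ro.from_euler("zyx",[p[4],p[3],0]).apply(C)+p[:3])@B.T
    r=least_squares(lambda p:(proj("wrist",W(p),cal)-px).ravel(),[.056,0,-.042,0,0])
    return r.x,r.fun,x
E
python3 - <<'E'
from h import *
s=ctrl.get_state()
px=np.array([[121,62],[274,62],[266,233],[132,233]])*1.28
x,f,ax=fit(px,s["position"],s["eef_rot"],K("wrist"));print("offset",x[:3],"pitch,yaw deg",np.degrees(x[3:]),f.round(1),ax)
px=np.array([[133,66],[274,66],[260,226],[138,226]])*1.28  # earlier picture, same tool frame up to yaw
x,f,ax=fit(px,s["position"],s["eef_rot"],K("wrist"));print("earlier",x[:3],np.degrees(x[3:]),f.round(1))
E
```

```text
offset [ 0.04606622 -0.0010058  -0.03890826] pitch,yaw deg [5.6408332  0.25838066] [ 1.1 -1.1 -0.4 -2.1 -4.4  1.4  3.6  2.4] [ 0.94163919 -0.33662389  0.        ]
earlier [ 0.04570118 -0.00219814 -0.04528481] [ 5.00993757 -0.89449925] [-0.6 -2.3 -1.2  0.8 -0.9  1.7  3.  -0. ]
```

Dog 1 looks flush in the wrist view at (45,372), with only its ring showing. The fit says the handle slid about 5 mm in the jaws without tilting, so flush is now at TCP z of about 0.117. On to dog 2.

servo_tool --series '[[[0, 0, 0, 0.5, -0.1, -2.5, 0], [0, 0, 0, 0.5, -0.1, -5, 0], [0, 0, 0, 0.5, -0.1, -5, 0], [0, 0, 0, 0.5, -0.1, -8.9, 0], [0, 0, 0, 0.5, -0.1, -8.9, 0], [0, 0, 0, 0.5, -0.1, -5.5, 0], [0, 0, 0, 0.5, -0.1, -5.5, 0], [0, 0, 0, 0.5, -0.1, -9.5, 0], [0, 0, 0, 0.5, -0.1, -9.5, 0]]]'

```text
clock: 14.68
position: [0.47, -0.2966, 0.1211]
eef_rot: [0.985, -0.171, 0.003, 0.002]
force: [0.3, 0.1, -2.7]
grip_width: 0.0186
```

servo_tool --series '[[[0, 0, 0, 0, 0, 3, 0], [0, 0, 0, 0, 0, 3, 0], [0, 0, 0, 0, 0, -0.4, 0], [0, 0, 0, 0, 0, -0.5, 0], [0, 0, 0, 0, 0, -0.5, 0]]]'

```text
clock: 15.1
position: [0.4704, -0.2965, 0.1173]
eef_rot: [0.985, -0.17, 0.003, 0.002]
force: [-0.8, -0.1, -3.7]
grip_width: 0.0185
```

servo_tool --series '[[[0, 0, 0, 0, 0, 3, 0], [0, 0, 0, 0, 0, 3, 0], [0, 0, 0, 0, 0, -0.2, 0], [0, 0, 0, 0, 0, -0.4, 0], [0, 0, 0, 0, 0, -0.4, 0]]]'

```text
clock: 15.52
position: [0.4712, -0.2969, 0.1149]
eef_rot: [0.985, -0.17, 0.003, 0.002]
force: [2.1, 0.1, 0.9]
grip_width: 0.0188
```

servo_tool --series '[[[0, 0, 0, 0, 0, 4, 0], [0, 0, 0, 0, 0, 8, 0], [0, 0, 0, 0, 0, 10, 0], [0, 0, 2, 0, 3, 10, 0], [0, 0, 5, 0, 7, 10, 0], [0, 0, 8, 0.2, 11, 10, 0], [0, 0, 11, 0.4, 15, 10, 0], [0, 0, 14, 0.6, 19, 10, 0], [0, 0, 17, 0.8, 23, 10, 0], [0, 0, 20, 1, 27, 10, 0], [0, 0, 23, 1.2, 31, 10, 0], [0, 0, 26, 1.4, 35, 10, 0], [0, 0, 28, 1.6, 39, 10, 0], [0, 0, 30, 1.8, 42, 10, 0], [0, 0, 30, 1.8, 43.8, 10, 0], [0, 0, 30, 1.8, 43.8, 10, 0], [0, 0, 30, 1.8, 43.8, 10, 0]]]'

```text
clock: 16.93
position: [0.4879, 0.1416, 0.2149]
eef_rot: [0.996, 0.092, 0.002, 0.002]
force: [-0.2, -0.4, -4.1]
grip_width: 0.0186
```

Run:
```python
from h import *
s=ctrl.get_state();print({a:np.round(s[a],4).tolist() for a in("clock","position","eef_rot","force","wrist_torque","grip_width")})
S=ctrl.capture("side");Tp=ctrl.capture("top");w=ctrl.capture("wrist")
def cr(I,c,X):
    u,v=proj(c,[X])[0].astype(int);u=max(u,40);v=min(max(v,30),354);return cv2.resize(I[v-30:v+30,u-40:u+40],(400,300),interpolation=cv2.INTER_CUBIC)
d1=(.6035,-.1655,.08);d2=(.517,-.316,.08)
print(proj("side",[d1,d2]),proj("top",[d1,d2]))
o=np.vstack([np.hstack([cr(S,"side",d1),cr(S,"side",d2)]),np.hstack([cv2.resize(w,(400,300)),cv2.resize(S,(400,300))])])
cv2.imwrite("pics/m6.png",o[:,:,::-1]);cv2.imwrite("pics/T6.png",Tp[:,:,::-1])
```

```text
{'clock': 16.9333, 'position': [0.4879, 0.1416, 0.2149], 'eef_rot': [0.9958, 0.092, 0.0023, 0.0021], 'force': [-0.1761, -0.4217, -4.1498], 'wrist_torque': [-0.0274, 0.2395, 0.0052], 'grip_width': 0.0186}
[[333.7019318  260.94398171]
 [311.51511147 326.63163635]] [[332.38875028 156.28573963]
 [388.49426028 189.39446225]]
```

View pics/m6.png

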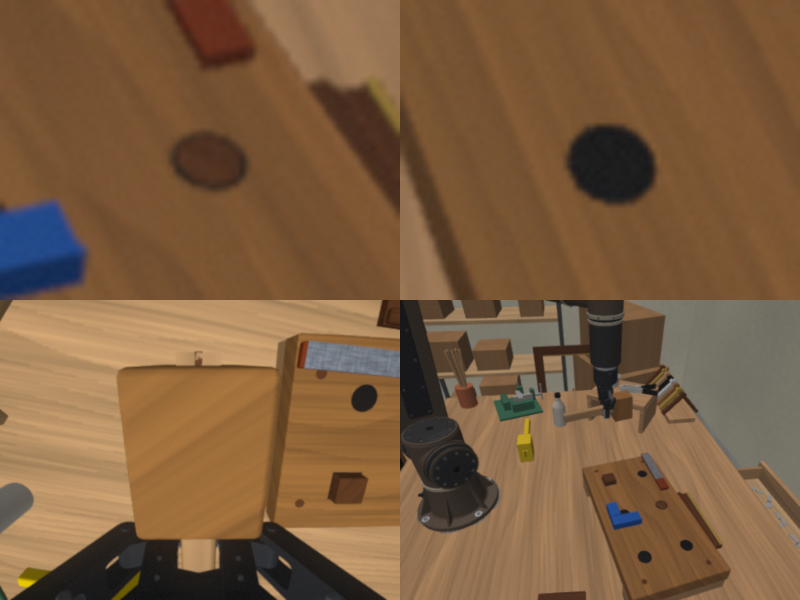

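The side view shows dog 1 level in its ring. Dog 2's hole reads as a black disc, so its top sits at or a hair under the disc. I'll quantify dog 1's residual by its offset from the ring, and compare with a spare hole.

Run:
```python
from h import *
S=ctrl.capture("side");print(ctrl.get_state()["clock"])
d1=(.6035,-.1655,.08);u,v=proj("side",[d1])[0].astype(int)
n=30;g=cv2.resize(S[v-n//2:v+n//2,u-n//2:u+n//2].astype(np.float32).sum(2),None,fx=8,fy=8,interpolation=cv2.INTER_CUBIC)
thr=(np.median(g)*.72);m=(g<thr).astype(np.uint8);k,l,st,ce=cv2.connectedComponentsWithStats(m)
i=1+np.argmax(st[1:,4]);ring=(l==i).astype(np.uint8)
cs,h=cv2.findContours(ring,cv2.RETR_CCOMP,cv2.CHAIN_APPROX_NONE)
for c in cs:
    if len(c)>40:
        e=cv2.fitEllipse(c);print("ellipse centre px",np.array(e[0])/8,"axes px",np.array(e[1])/8)
print("px per mm height",proj("side",[d1])[0]-proj("side",[(d1[0],d1[1],.081)])[0])
print("spot",[(r["conf"],r["bbox"]) for r in ctrl.spot_in("side","dog_a_top")],[(r["conf"],r["bbox"]) for r in ctrl.spot_in("side","stop_top")])
```

```text
17.1333
ellipse centre px [16.84539986 17.30939102] axes px [10.8115778 15.159338 ]
px per mm height [-0.05153743  0.31346634]
spot [] [(0.63, [260.9, 221.4, 16.4, 15.6])]
```

Run:
```python
from h import *
S=ctrl.capture("side");d1=(.6035,-.1655,.08);u,v=proj("side",[d1])[0].astype(int)
r=S[v-8:v+13,u-10:u+14].astype(int).sum(2);c0=10-15+16.8;r0=8-15+17.3
print("ellipse centre col,row in patch",c0,r0);print("column profile",r[:,11:14].mean(1).astype(int));print("row profile",r[9:12].mean(0).astype(int))
```

```text
ellipse centre col,row in patch 11.8 10.3
column profile [239 240 239 237 194 163 153 159 158 158 162 168 171 165 147 151 215 249
 252 250 249]
row profile [257 261 256 234 180 139 160 167 168 170 169 164 166 159 162 157 156 151
 130 189 234 240 242 244]
```

Dog 1's brown top is centred in its ring (no upward shift), so it is flush. Now I'll set the mallet down.

servo_tool --series '[[[0, 0, 0, 0, 0, -3, 0], [0, 0, 0, 0, 0, -7, 0], [0, 0, 0, 0, 0, -11, 0], [0, 0, 0, 0, 0, -14, 0], [0, 0, 0, 0, 0, -16, 0], [0, 0, 0, 0, 0, -17, 0], [0, 0, 0, 0, 0, -17.3, 0], [0, 0, 0, 0, 0, -17.3, 0], [0, 0, 0, 0, 0, -17.3, 0]]]'

```text
clock: 18.03
position: [0.4897, 0.1404, 0.0427]
eef_rot: [0.996, 0.09, 0.004, 0.001]
force: [0.3, -0.0, -3.0]
grip_width: 0.0186
```

servo_tool --series '[[[0, 0, 0, 0, 0, -0.15, 0], [0, 0, 0, 0, 0, -0.3, 0], [0, 0, 0, 0, 0, -0.4, 0], [0, 0, 0, 0, 0, -0.4, 0]]]'

```text
clock: 18.37
position: [0.4898, 0.1405, 0.039]
eef_rot: [0.996, 0.09, 0.004, 0.001]
force: [0.5, -0.0, -4.0]
grip_width: 0.0188
```

servo_tool --series '[[[0, 0, 0, 0, 0, -0.1, 0], [0, 0, 0, 0, 0, -0.2, 0], [0, 0, 0, 0, 0, -0.3, 0], [0, 0, 0, 0, 0, -0.3, 0]]]'

```text
clock: 18.7
position: [0.4897, 0.1404, 0.0358]
eef_rot: [0.996, 0.09, 0.004, 0.001]
force: [0.1, 0.5, -4.1]
grip_width: 0.0186
```

servo_tool --series '[[[0, 0, 0, 0, 0, -0.1, 0], [0, 0, 0, 0, 0, -0.2, 0], [0, 0, 0, 0, 0, -0.2, 0], [0, 0, 0, 0, 0, -0.2, 0]]]'

```text
clock: 19.03
position: [0.4897, 0.1405, 0.0347]
eef_rot: [0.996, 0.091, 0.004, 0.001]
force: [-5.3, -0.1, 9.3]
grip_width: 0.0188
```

Contact. Release and rise straight up.

servo_tool --series '[[[0, 0, 0, 0, 0, 0.1, 0.3], [0, 0, 0, 0, 0, 0.1, 0.5], [0, 0, 0, 0, 0, 0.1, 0.8], [0, 0, 0, 0, 0, 0.1, 1], [0, 0, 0, 0, 0, 0.1, 1], [0, 0, 0, 0, 0, 0.1, 1], [0, 0, 0, 0, 0, 3, 1], [0, 0, 0, 0, 0, 7, 1], [0, 0, 0, 0, 0, 11, 1], [0, 0, 0, 0, 0, 15, 1], [0, 0, 0, 0, 0, 19, 1], [0, 0, 0, 0, 0, 21, 1], [0, 0, 0, 0, 0, 21, 1]]]'

```text
clock: 20.12
position: [0.4919, 0.1416, 0.2504]
eef_rot: [0.996, 0.091, 0.009, -0.001]
force: [-0.1, 0.4, -0.2]
grip_width: 0.0852
```

Run:
```python
from h import *
s=ctrl.get_state();print({a:np.round(s[a],3).tolist() for a in("clock","position","force","grip_width")})
S=ctrl.capture("side");Tp=ctrl.capture("top");w=ctrl.capture("wrist");k=K("wrist")
for r in ctrl.mark_of("wrist","mallet")[:2]:print(r["conf"],ray("wrist",[r["centre"]],0,k))
p=proj("side",[(.54,.15,.04)])[0].astype(int);u,v=p
a=cv2.resize(S[max(v-45,0):max(v-45,0)+90,u-60:u+60],(400,300),interpolation=cv2.INTER_CUBIC)
o=np.vstack([np.hstack([cv2.resize(w,(400,300)),a]),np.hstack([cv2.resize(Tp[90:240,245:445],(400,300)),cv2.resize(S,(400,300))])])
cv2.imwrite("pics/m7.png",o[:,:,::-1])
```

```text
{'clock': 20.117, 'position': [0.492, 0.142, 0.25], 'force': [-0.088, 0.399, -0.192], 'grip_width': 0.085}
0.85 [[0.19229274 0.20343319 0.        ]]
0.6 [[0.54521636 0.14950843 0.        ]]
```

View pics/m7.png

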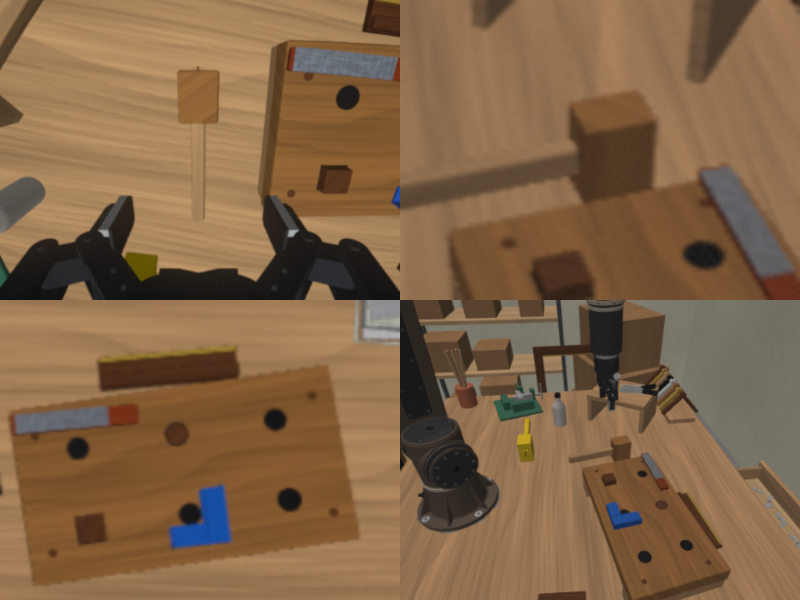

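The mallet stands on its face beside the board at (198,97). Dog 1 shows flush at (176,433) and dog 2's hole is dark at (290,499). The stop and the bystanders are where they were, and the robot is clear.

```bash
python3 -c "
from rig import ctrl
print(ctrl.hand_in(), ctrl.get_state()['clock'])"
```

```text
the job is handed in; nothing more can be done
the job is handed in; nothing more can be done
```

I took the wooden mallet out from under the shelf, knocked both round dogs down with its face, stood it back on its face on the bench beside the board, let go and handed in. The robot clock was at about 20 s of the 61 allowed.

- **Dogs:** Dog 1's top is centred in its ring, so it reads as flush. Dog 2 is less certain: its hole shows only the black disc, so its top is level with that disc or slightly below it. I could not measure how much, though the mallet face lands on the board and should stop it at about flush.
- **Mallet:** it stands upright with its head near (0.545, 0.15). The handle slid about 5 mm in the jaws during the blows. My tilt fit read about 5° both before and after, so I put that down to rough corner picking.
- **Everything else:** in the last pictures the square stop is still standing and the things I could see lie where they were; I did not re-check the tin and clamp on the shelf up close. The highest force reading at the end of any move was about 10 N, but I did not record the peaks during the blows.

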